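# Seat the vial rack in the corner of the rack reader and press its key

## Task

Push the vial rack along the counter, without gripping or lifting it, into the corner of the rack reader: its long side flush against the reader's front face and its end flush against the steel side fence. Once it is seated, press the round key on top of the reader fully down and let it come back up. Leave the jar, the bottle and the timer alone.

Things in the scene. Friction and masses are not known exactly. Their poses are not given: they have to be found in the camera images.
- rack: Loose white vial rack on the counter: solid block 72 mm (its x) by 170 mm (its y) by 45 mm high; capped vials fixed in it reach 60 mm. About 0.32 kg; sliding it takes 1 to 4 N. Origin: centre of its underside; z up. It starts on the robot's side of the reader, 60 to 95 mm short of the face, 35 to 90 mm short of the fence, turned up to 0.4 rad. Seated, its axes are parallel to the reader's.
- reader: Fixed grey box 300 mm wide (y), 110 deep (x), 55 high. Origin: on the counter under the middle of its front face; x points into it, away from the robot, so the front face is the plane x = 0; z up. A steel side fence, 28 mm high, 6 thick, runs from the face at its +y (left) end 90 mm out to x = -0.090; its inner face is the plane y = +0.130. The -y end of the bay is open.
- bay (a point): Point on the counter where the centre of the rack's underside is when the rack is fully seated in the corner: at (-0.036, +0.045, 0) in the reader's frame; axes parallel to the reader's.
- scan_key_top (a point): Centre of the top of the round white push key (28 mm across) standing 10 mm proud of a 44 mm black housing on top of the reader; at (+0.035, -0.050) in the reader's frame, 77 mm above the counter; z up. It is pressed straight down.
- scan_key (a joint): Travel of the push key, m: 0 up, 0.006 fully down. A spring returns it; fully down takes about 5 N.
- specimen_jar: Bystander: lidded specimen jar 56 mm across, 65 mm high, loose; origin at the centre of its underside. Stands to the left of the fence or to the right of the reader.
- reagent_bottle: Bystander: brown glass bottle 56 mm across, 110 mm high, loose; origin at the centre of its underside. Stands to the right of the reader or to the left of the fence.
- timer: Bystander: flat grey bench timer 65 x 75 x 22 mm, loose, left of the fence on the robot's side; origin at the centre of its underside.
Not all that is in view belongs to the job. Of the things that look like the rack, take the one that is farthest from the robot's base at the start.

How it is judged:
On the way, in this order (a step that is already met when the one before it is completed fails the run):
1. the rack is seated in the corner, against the front face and the fence (x of rack in the frame of bay between -0.005 and 0.005 m and y of rack in the frame of bay between -0.005 and 0.005 m and angle between the y axis of rack and the y axis of bay, either way round below 0.05 rad), for 0.2 s.
2. the key is pressed fully down (value of joint scan_key above 0.0048 m), for 0.05 s.
At the end, for the whole second after the job is handed in: The rack stands on the counter at rest, its centre within 5 mm of the seated position both along and across the reader's face, and parallel to the reader within 0.05 rad; the key has been pressed at least 4.8 mm down after that and is up again (all of step 1 and linear speed of rack below 0.01 m/s and value of joint scan_key below 0.002 m and height (world z) of rack below 0.004 m); the robot touches nothing.
It fails at once if the rack is lifted (12 mm) or tipped (0.2 rad) (height (world z) of rack above 0.012 m or angle between rack's own z axis and vertical above 0.2 rad).
It fails at once if the key is pressed (3 mm) while the rack is not seated (value of joint scan_key above 0.003 m and not (x of rack in the frame of bay between -0.005 and 0.005 m and y of rack in the frame of bay between -0.005 and 0.005 m and angle between the y axis of rack and the y axis of bay, either way round below 0.05 rad)).
It fails at once if the specimen jar is moved more than 20 mm or tipped (distance of specimen_jar from where it was at the start of the episode above 0.02 m or angle between specimen_jar's own z axis and vertical above 0.3 rad).
It fails at once if the reagent bottle is moved more than 20 mm or tipped (distance of reagent_bottle from where it was at the start of the episode above 0.02 m or angle between reagent_bottle's own z axis and vertical above 0.3 rad).
It fails at once if the timer is moved more than 20 mm or tipped (distance of timer from where it was at the start of the episode above 0.02 m or angle between timer's own z axis and vertical above 0.3 rad).
It also fails if it takes over 64 s, if anything falls off the work surface, if the arm or the gripper's body presses on something with over 40 N, if the wrist force passes 120 N, or if a joint passes its speed limit or range.

## Robot

A 6-joint arm with a two-finger parallel gripper is mounted at the origin on the work surface. World frame = base frame: x ahead of the robot, y to its left, z up, the work surface at z = 0. Lengths are in m, angles in rad, forces in N, time in s.
With the tool pointing down it reaches from about 0.275 to 0.75 m from the base axis. Payload 10.2 kg.
Tool frame: the origin (TCP) lies on the centre line of the jaws, within the pads' length; the fingertips stand r.tips_ahead ahead of it and the grasp point (between the pads) lies 8 mm behind it (r.tips_ahead is the distance from the TCP to the fingertips, in m); z points along the fingers, y is the line along which they close (so a half turn about z gives the same grasp; the last joint's range is limited). The gripper opens to 88 mm and grips with 3 to 60 N. Pads are 18 mm wide; open, the fingers measure 123 mm over their backs; the gripper's body (75 mm by 187 mm) begins 45 mm behind the grasp point.
Start: joints at [-0.223, 0.313, 1.498, -0, 1.331, -0.223], TCP at [0.525, -0, 0.25] pointing down, gripper open.
Joint ranges: [-2.94, 2.94], [-0.97, 2.17], [0.19, 2.56], [-1.23, 4.37], [0.02, 3.11], [-2.88, 2.88]. Speed limits (rad/s): [2.39, 2.39, 3.01, 3.14, 3.14, 3.14].

## Interface

Orientations are given as [roll, pitch, yaw] about the fixed x, y, z axes, in that order (R = Rz(yaw) Ry(pitch) Rx(roll)).
In Python, from rig import r gives the robot as it stands.
- The arm moves only by the shell command python3 -m crank 'ROWS' [FORCE]. ROWS is JSON, a list of rows, each an object with "travel": the shift along the tool's x, y, z in cm, a list of three; "twist": the turn about the tool's z in rad; "fingers": the finger opening in cm, from 0 to 8.81. In form: [{"travel": [tx, ty, tz], "twist": twist, "fingers": fingers}, ...]. A call has 1 to 12 rows; each row shifts and turns the commanded pose from where the row before left it, along the tool's axes as they then stand; what a row does not reach is not made up. A row lasts 1/8 s, in which the tool goes at most 62.5 mm and 10.7 degrees, less where a joint would pass 70% of its speed; a pose out of reach is approached as far as the arm can. A call is refused whole if a number of a shift passes 6.25 or a number of a turn 0.188, either way. A call with a gripper value outside its range is refused whole. The fingers move at their own pace and stop on an object; FORCE is the grip in N (left out, the last holds). Time passes only in rows, so rows that do not move let the fingers close. It gives the time, the measured TCP pose, the force, the opening and the grip force at its end, in the units of the state.
- r.observe(): the state, without advancing time (a new reading comes with each control period).
- r.camera(name): name is "scene" or "side" or "wrist"; returns a dict with "frame" (420x560x3 uint8, blue, green, red), "camera_matrix" (3x3 intrinsics, pixels), "k1" (the pictures are not rectified: a ray, as slopes to the right and down, at radius r is drawn at 1 + k1 r^2 times it, then the intrinsics apply), "rvec" (rotation vector, rad) and "tvec" (3), from world to camera coordinates, as OpenCV has them. Camera axes: x right, y down, z forward; pixel columns grow to the right and rows downward; lengths in m; the calibration is good to about 2 mm. A picture is of the moment at which its call begins. There is no depth.
- r.sign_off(): hands the job in; it is judged then, once.
Trained networks look in a picture, given as the dict that the camera call returned (one of the last four; its "shot" number tells which), for a name from the list of things; names that differ only in an ending like _2 or _b are one class to them, and where a whole thing is asked for, a point or a joint stands for the part that bears it (a point fixed in the world has none). Each returns a list of dicts, best first, with "conf" (0 to 1); they miss things now and then, are a little off and sometimes report something else, mostly with a low value. They report only what shows in the picture. A call takes as long as a camera call. They do not tell look-alikes from the thing itself.
- r.silhouettes(picture, thing): "mask" (420x560 bool, what is visible of it) and "box" ([left, top, right, bottom] as shares, 0 to 1, of the picture: columns of its width, rows of its height, round what is visible of it).
- r.landmark_of(picture, thing): "position" ([column, row] as shares, 0 to 1, of the picture: columns of its width, rows of its height: a listed point, or the origin of a listed thing).
The state is a dict: "time_s": time; "q": joint angles; "joint_vel": joint speeds; "effort": joint torques, N m; "ee_pos": TCP position; "orientation": TCP orientation; "wrist_force": force on the tool from outside, world axes, zero at the start; "moment": the same for the moment, N m; "finger_gap": finger opening in m; "finger_force": force on a finger pad.
Only numpy, scipy, OpenCV 4.12 (cv2) and the standard library are available. Lean on these libraries where they do the work, as an engineer would, in place of code of your own. Each camera call takes 0.05 s, during which the arm holds its last target. There are 200 camera calls.

## Working session

There is one attempt and no reset: what is moved stays moved. The work goes in short steps, Python scripts to look and compute and a shell command to move; the robot and the scene stay as the last step left them, time stands still between calls to the robot, and variables do not carry over. Pictures are saved under pics/ and viewed, at most 10 in all, crops included, and the job is handed in when it is done.

```bash
mkdir -p pics; ls; cat > h.py <<'E'
import numpy as np,cv2
from rig import r
def ray(p,uv):
    K=np.array(p["camera_matrix"],float);k=p["k1"]
    d=np.array([(uv[0]-K[0,2])/K[0,0],(uv[1]-K[1,2])/K[1,1]]);s=d.copy()
    for _ in range(30): s=d/(1+k*(s@s))
    R=cv2.Rodrigues(np.array(p["rvec"],float))[0];t=np.array(p["tvec"],float).ravel()
    return -R.T@t,R.T@np.array([s[0],s[1],1])
def atz(p,uv,z):
    o,d=ray(p,uv);return o+d*(z-o[2])/d[2]
def proj(p,X):
    K=np.array(p["camera_matrix"],float);D=np.array([p["k1"],0,0,0,0.])
    return cv2.projectPoints(np.array(X,float).reshape(-1,1,3),np.array(p["rvec"],float),np.array(p["tvec"],float),K,D)[0].reshape(-1,2)
E
python3 - <<'E'
from h import *
o=r.observe();print(o["ee_pos"],o["orientation"],r.tips_ahead)
ps={n:r.camera(n) for n in("scene","side")}
cv2.imwrite("pics/a.png",ps["scene"]["frame"]);cv2.imwrite("pics/b.png",ps["side"]["frame"])
for n,p in ps.items():
    for th in("rack","reader","bay","scan_key_top","specimen_jar","reagent_bottle","timer"):
        for f in r.landmark_of(p,th):
            uv=np.array(f["position"])*[560,420]
            print(n,th,round(f["conf"],2),uv.round(),atz(p,uv,.077 if "key" in th else 0).round(3))
E
```

```text
pics
[5.24778768e-01 5.24153438e-05 2.49171201e-01] [-3.14039855e+00 -2.78322670e-04  1.57082406e+00] 0.011
scene rack 0.98 [395. 210.] [0.232 0.264 0.   ]
scene rack 0.72 [237. 233.] [ 0.552 -0.099  0.   ]
scene reader 0.69 [226. 264.] [ 0.663 -0.055  0.   ]
scene specimen_jar 0.65 [314. 284.] [0.606 0.175 0.   ]
scene reagent_bottle 0.7 [143. 233.] [ 0.688 -0.336  0.   ]
scene timer 0.67 [335. 244.] [0.452 0.163 0.   ]
side rack 0.8 [335. 217.] [ 0.337 -0.153  0.   ]
side rack 0.78 [262. 215.] [ 0.547 -0.112  0.   ]
side rack 0.68 [359. 317.] [0.225 0.256 0.   ]
side rack 0.62 [273. 275.] [0.448 0.155 0.   ]
side rack 0.31 [211. 190.] [ 0.749 -0.226  0.   ]
side reader 0.58 [218. 220.] [ 0.666 -0.054  0.   ]
side bay 0.57 [224. 229.] [ 0.633 -0.014  0.   ]
side bay 0.23 [243. 175.] [ 0.679 -0.348  0.   ]
side scan_key_top 0.63 [210. 188.] [ 0.703 -0.104  0.077]
side specimen_jar 0.88 [208. 268.] [0.615 0.167 0.   ]
side reagent_bottle 0.86 [241. 177.] [ 0.679 -0.332  0.   ]
side timer 0.56 [275. 273.] [0.446 0.148 0.   ]
```

View pics/a.png

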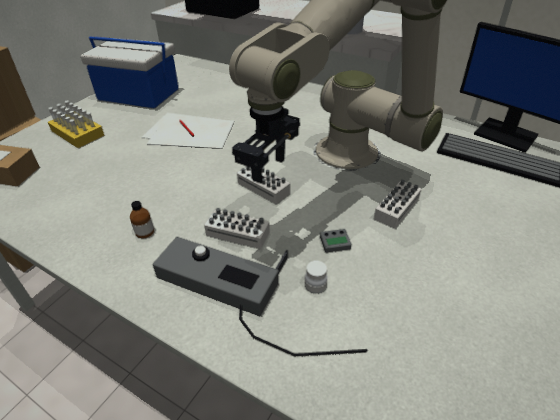

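View pics/b.png

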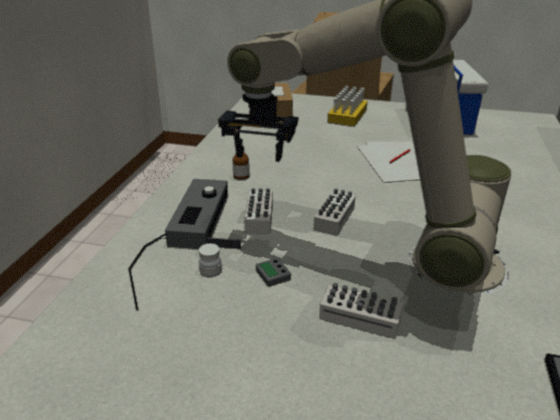

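```bash
python3 - <<'E'
from h import *
p=r.camera("wrist");cv2.imwrite("pics/c.png",p["frame"])
for th in("rack","reader","bay","scan_key_top","timer"):
    for f in r.landmark_of(p,th):
        uv=np.array(f["position"])*[560,420]
        print(th,round(f["conf"],2),uv.round(),atz(p,uv,.077 if "key" in th else 0).round(3))
E
```

```text
rack 0.73 [298. 246.] [ 0.553 -0.09   0.   ]
reader 0.84 [385. 220.] [ 0.667 -0.053  0.   ]
reader 0.23 [298. 248.] [ 0.552 -0.092  0.   ]
scan_key_top 0.65 [439. 281.] [ 0.708 -0.101  0.077]
timer 0.84 [209.  42.] [0.447 0.16  0.   ]
```

View pics/c.png

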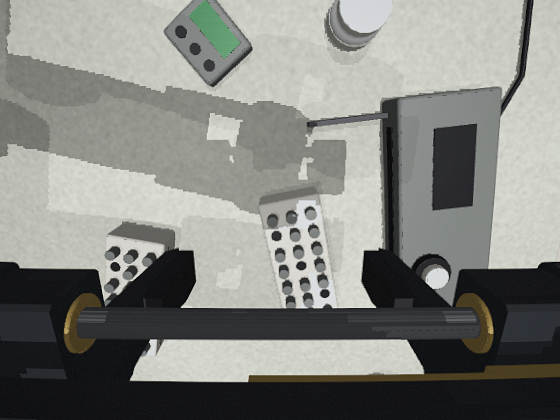

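The reader is ahead and slightly right, and the fence (wrist view, cols 307-388, row 120) is on its left. The target rack sits in front of the face (scene 237,225; side 260,210; wrist 260-338), and a look-alike stands closer to the robot (scene 262,182). The farthest rack is therefore the one near (0.55,-0.10). Next I'll fit the poses to the masks.

```bash
cat > fit.py <<'E'
from h import *
from scipy.optimize import minimize
def box(x0,x1,y0,y1,z0,z1): return np.array([[x,y,z] for x in(x0,x1) for y in(y0,y1) for z in(z0,z1)])
a=np.arange(24)*np.pi/12
cyl=lambda x,y,R,z0,z1:np.array([[x+R*np.cos(t),y+R*np.sin(t),z] for t in a for z in(z0,z1)])
M={"reader":[box(0,.11,-.15,.15,0,.055),box(-.09,0,.13,.136,0,.028),cyl(.035,-.05,.022,.055,.067),cyl(.035,-.05,.014,.06,.077)],
"rack":[box(-.036,.036,-.085,.085,0,.045),box(-.03,.03,-.078,.078,.04,.06)]}
def W(q,P):
    c,s=np.cos(q[2]),np.sin(q[2]);return P@np.array([[c,-s,0],[s,c,0],[0,0,1]]).T+[q[0],q[1],0]
def render(p,th,q,S=4):
    m=np.zeros((420*S,560*S),np.uint8)
    for P in M[th]:
        h=cv2.convexHull(np.float32(proj(p,W(q,P))));cv2.fillConvexPoly(m,np.int32(np.round((h+.5)*S*16)),255,shift=4)
    return cv2.resize(m,(560,420),interpolation=cv2.INTER_AREA)/255.
def getmask(p,th,guess):
    g=proj(p,[guess[0],guess[1],.02])[0];best=None
    for f in r.silhouettes(p,th):
        ys,xs=np.nonzero(f["mask"]);d=np.hypot(xs.mean()-g[0],ys.mean()-g[1])
        if d<35 and (best is None or f["conf"]>best["conf"]): best=f
    return None if best is None else best["mask"].astype(float)
def fit(views,th,q0,ign=None):
    ms=[(p,getmask(p,th,q0)) for p in views];ms=[(p,m) for p,m in ms if m is not None]
    def c(q,each=False):
        l=[]
        for p,m in ms:
            R=render(p,th,q);l.append(1-np.minimum(R,m).sum()/np.maximum(R,m).sum())
        return l if each else sum(l)
    b=None
    for dy in(-.25,0,.25):
        x=np.array(q0,float)+[0,0,dy]
        s=minimize(c,x,method="Nelder-Mead",options=dict(initial_simplex=[x,x+[.01,0,0],x+[0,.01,0],x+[0,0,.1]],xatol=2e-4,fatol=1e-5,maxiter=150))
        if b is None or s.fun<b.fun:b=s
    return b.x,np.round(c(b.x,True),3)
def rel(R,k):
    c,s=np.cos(R[2]),np.sin(R[2]);d=np.array(k[:2])-R[:2];return np.array([c*d[0]+s*d[1],-s*d[0]+c*d[1],k[2]-R[2]])
E
python3 - <<'E'
from fit import *
v=[r.camera(n) for n in("scene","side")]
R,e=fit(v,"reader",[.665,-.055,-.1]);print("reader",R.round(4),e)
k,e=fit(v,"rack",[.55,-.1,.05]);print("rack",k.round(4),e)
print("rack in reader",rel(R,k).round(4))
np.save("R.npy",R)
w=r.camera("wrist");v.append(w)
for i,p in enumerate(v):
    f=p["frame"].copy()
    for th,q in(("reader",R),("rack",k)):
        for P in M[th]:
            cv2.polylines(f,[np.int32(cv2.convexHull(np.float32(proj(p,W(q,P)))))],True,(0,0,255),1)
    v[i]=f
cv2.imwrite("pics/d.png",np.hstack([cv2.resize(v[0][160:330,120:320],(400,340)),v[2][:340,220:]]))
E
```

```text
reader [ 0.6648 -0.0524  0.1242] [0.119 0.123]
rack [ 0.5537 -0.0922  0.2128] [0.078 0.121]
rack in reader [-0.1151 -0.0258  0.0886]
```

View pics/d.png

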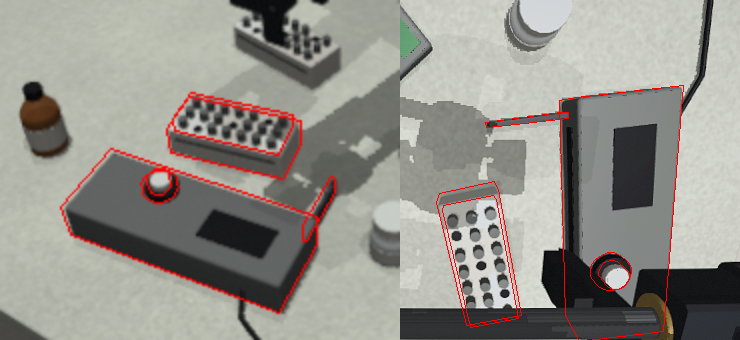

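The fit overlays well in both views. The rack is at (-0.115, -0.026) in the reader frame with yaw 0.09. I'll push with the open fingers as a two-point pusher, with the finger line parallel to the face.

```bash
cat > st.py <<'E'
from fit import *
R=np.load("R.npy");o=r.observe();P=o["ee_pos"];y=o["orientation"]
print("t",round(o["time_s"],2),"z",round(P[2],4),"yaw",round(y[2],4),"TCP in reader",rel(R,[P[0],P[1],y[2]]).round(4),"F",np.round(o["wrist_force"],1))
E
python3 -m crank '[{"travel":[-5.05,-1.9,0],"twist":0,"fingers":8.8},{"travel":[-5.05,-1.9,0],"twist":0,"fingers":8.8},{"travel":[0,0,1.8],"twist":0.181,"fingers":8.8},{"travel":[0,0,1.8],"twist":0.181,"fingers":8.8},{"travel":[0,0,1.8],"twist":0.181,"fingers":8.8},{"travel":[0,0,1.8],"twist":0.181,"fingers":8.8},{"travel":[0,0,1.8],"twist":0.181,"fingers":8.8},{"travel":[0,0,1.8],"twist":0.181,"fingers":8.8},{"travel":[0,0,1.8],"twist":0.181,"fingers":8.8},{"travel":[0,0,1.8],"twist":0.181,"fingers":8.8},{"travel":[0,0,0],"twist":0,"fingers":8.8}]'; python3 st.py
```

```text
time_s: 2.82
ee_pos: [0.4865, -0.1008, 0.1049]
orientation: [-3.14, 0.002, 0.124]
wrist_force: [-0.6, 1.0, -0.4]
finger_gap: 0.0884
finger_force: 0.0
t 2.83 z 0.1049 yaw 0.1244 TCP in reader [-0.1829 -0.026   0.0003] F [-0.6  1.  -0.4]
```

```bash
python3 -m crank '[{"travel":[0,0,3.6],"twist":0,"fingers":8.8},{"travel":[0,0,3.6],"twist":0,"fingers":8.8},{"travel":[0,0,0],"twist":0,"fingers":8.8},{"travel":[1.2,0,0],"twist":0,"fingers":8.8},{"travel":[1,0,0],"twist":0,"fingers":8.8},{"travel":[1,0,0],"twist":0,"fingers":8.8},{"travel":[1,0,0],"twist":0,"fingers":8.8},{"travel":[1,0,0],"twist":0,"fingers":8.8},{"travel":[1,0,0],"twist":0,"fingers":8.8},{"travel":[1,0,0],"twist":0,"fingers":8.8},{"travel":[1,0,0],"twist":0,"fingers":8.8},{"travel":[0.5,0,0],"twist":0,"fingers":8.8}]'; python3 st.py
python3 - <<'E'
from fit import *
R=np.load("R.npy");v=[r.camera(n) for n in("scene","side")]
k,e=fit(v,"rack",W(R,np.array([[-.055,-.026,0]]))[0][:2].tolist()+[R[2]]);print(rel(R,k).round(4),e)
E
```

```text
time_s: 4.32
ee_pos: [0.5739, -0.0903, 0.0336]
orientation: [3.142, -0.0, 0.123]
wrist_force: [-2.2, -0.3, 1.8]
finger_gap: 0.0881
finger_force: 1.2
t 4.33 z 0.0336 yaw 0.1229 TCP in reader [-0.0949 -0.0263 -0.0012] F [-2.2 -0.3  1.8]
[-0.0452 -0.0298  0.033 ] [0.324 0.414]
```

```bash
python3 -m crank '[{"travel":[0.4,0,0],"twist":0,"fingers":8.8},{"travel":[0.4,0,0],"twist":0,"fingers":8.8},{"travel":[0.3,0,0],"twist":0,"fingers":8.8},{"travel":[0.2,0,0],"twist":0,"fingers":8.8},{"travel":[0,0,0],"twist":0,"fingers":8.8}]'; python3 st.py
```

```text
time_s: 5.15
ee_pos: [0.5855, -0.0887, 0.0337]
orientation: [-3.141, 0.003, 0.122]
wrist_force: [-7.5, 1.1, 4.2]
finger_gap: 0.088
finger_force: 3.6
t 5.15 z 0.0337 yaw 0.1221 TCP in reader [-0.0832 -0.0262 -0.002 ] F [-7.5  1.1  4.2]
```

Contact with the face is likely, since the force rose from 2 to 7.5 N. I'll retreat upward and measure the rack and the bottle.

```bash
python3 -m crank '[{"travel":[-1.5,0,0],"twist":0,"fingers":8.8},{"travel":[-1.5,0,0],"twist":0,"fingers":8.8},{"travel":[0,0,-5],"twist":0,"fingers":0},{"travel":[0,0,-5],"twist":0,"fingers":0},{"travel":[-3,0,-5],"twist":0,"fingers":0},{"travel":[-3,0,0],"twist":0,"fingers":0},{"travel":[0,0,0],"twist":0,"fingers":0},{"travel":[0,0,0],"twist":0,"fingers":0}]'; python3 st.py
python3 - <<'E'
from fit import *
R=np.load("R.npy");v=[r.camera(n) for n in("scene","side","wrist")]
g=W(R,np.array([[-.037,-.026,0]]))[0][:2].tolist()+[R[2]]
for i in ([0,1],[0],[1]):
    k,e=fit([v[j] for j in i],"rack",g);print(rel(R,k).round(4),e)
for p in v:
    for f in r.landmark_of(p,"reagent_bottle"):
        uv=np.array(f["position"])*[560,420];X=atz(p,uv,0);print("bottle",f["conf"],rel(R,[X[0],X[1],0]).round(3))
p=v[2];f=p["frame"]
for P in M["reader"]+[M["rack"][0]+[-.036,-.026,0]]: cv2.polylines(f,[np.int32(cv2.convexHull(np.float32(proj(p,W(R,P)))))],True,(0,0,255),1)
cv2.imwrite("pics/e.png",f)
E
```

```text
time_s: 6.15
ee_pos: [0.4976, -0.0998, 0.1837]
orientation: [3.142, -0.0, 0.123]
wrist_force: [0.3, 0.5, -1.0]
finger_gap: 0.0303
finger_force: 0.0
t 6.15 z 0.1837 yaw 0.1227 TCP in reader [-0.1718 -0.0264 -0.0015] F [ 0.3  0.5 -1. ]
[-0.0354 -0.032   0.0047] [0.427 0.086]
[-0.0513 -0.0355 -0.2477] [0.396]
[-0.035  -0.0358  0.008 ] [0.08]
bottle 0.85 [-0.01  -0.287 -0.124]
bottle 0.91 [-0.024 -0.291 -0.124]
bottle 0.69 [-0.02  -0.284 -0.124]
```

View pics/e.png

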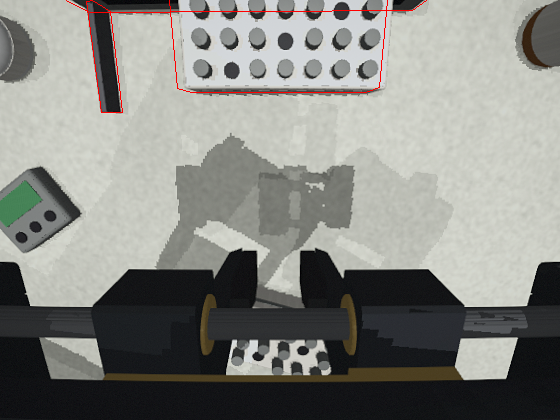

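The rack is flush to the face in the wrist view (cols 182-385, close to the model box), and its y is about -0.03. The bottle is at y about -0.287, which leaves about 25 mm of clearance to the gripper body. Next I go to the rack's -y end with the fingers closed.

```bash
python3 -m crank '[{"travel":[4.33,3.8,0],"twist":0,"fingers":0},{"travel":[4.33,3.8,0],"twist":0,"fingers":0},{"travel":[4.34,3.8,0],"twist":0,"fingers":0},{"travel":[0,0,0],"twist":0,"fingers":0},{"travel":[0,0,3],"twist":0,"fingers":0},{"travel":[0,0,3],"twist":0,"fingers":0},{"travel":[0,0,3],"twist":0,"fingers":0},{"travel":[0,0,1.5],"twist":0,"fingers":0},{"travel":[0,0,0],"twist":0,"fingers":0}]'; python3 st.py
python3 - <<'E'
from h import *
cv2.imwrite("pics/f.png",np.vstack([r.camera("side")["frame"][120:300,130:380],r.camera("scene")["frame"][140:320,100:350]]))
E
```

```text
time_s: 7.78
ee_pos: [0.6395, -0.1966, 0.0785]
orientation: [-3.141, 0.001, 0.123]
wrist_force: [0.0, -0.5, -0.0]
finger_gap: 0.0007
finger_force: 0.0
t 7.78 z 0.0785 yaw 0.123 TCP in reader [-0.043  -0.1399 -0.0012] F [ 0.  -0.5 -0. ]
```

View pics/f.png

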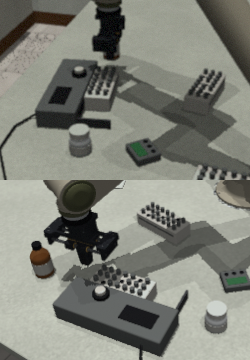

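The side and scene crops show the fingers beside the rack's open end, clear of the bottle. I'll lower and push along the face toward the fence.

```bash
python3 -m crank '[{"travel":[0,0,2.3],"twist":0,"fingers":0},{"travel":[0,0,2.2],"twist":0,"fingers":0},{"travel":[0,0,0],"twist":0,"fingers":0}]'; python3 st.py;  python3 -m crank '[{"travel":[0,-0.7,0],"twist":0,"fingers":0},{"travel":[0,-0.8,0],"twist":0,"fingers":0},{"travel":[0,-0.8,0],"twist":0,"fingers":0},{"travel":[0,-0.8,0],"twist":0,"fingers":0},{"travel":[0,-0.8,0],"twist":0,"fingers":0},{"travel":[0,-0.8,0],"twist":0,"fingers":0},{"travel":[0,-0.8,0],"twist":0,"fingers":0},{"travel":[0,-0.8,0],"twist":0,"fingers":0},{"travel":[0,-0.8,0],"twist":0,"fingers":0}]'; python3 st.py
```

```text
time_s: 8.25
ee_pos: [0.6396, -0.1969, 0.0335]
orientation: [-3.141, 0.001, 0.123]
wrist_force: [-0.2, 0.5, -0.1]
finger_gap: 0.0002
finger_force: 0.0
t 8.25 z 0.0335 yaw 0.1228 TCP in reader [-0.0429 -0.1402 -0.0014] F [-0.2  0.5 -0.1]
time_s: 9.38
ee_pos: [0.6311, -0.126, 0.0337]
orientation: [3.142, 0.0, 0.123]
wrist_force: [0.7, -1.9, 2.6]
finger_gap: 0.0008
finger_force: 1.4
t 9.38 z 0.0337 yaw 0.1228 TCP in reader [-0.0425 -0.0689 -0.0014] F [ 0.7 -1.9  2.6]
```

Pushing force is about 2 N. There should be about 11 mm left, so I'll go slowly.

```bash
python3 -m crank '[{"travel":[0,-0.3,0],"twist":0,"fingers":0},{"travel":[0,-0.3,0],"twist":0,"fingers":0},{"travel":[0,-0.2,0],"twist":0,"fingers":0},{"travel":[0,0,0],"twist":0,"fingers":0}]'; python3 st.py;python3 -m crank '[{"travel":[0,-0.2,0],"twist":0,"fingers":0},{"travel":[0,0,0],"twist":0,"fingers":0}]'; python3 st.py
```

```text
time_s: 9.88
ee_pos: [0.6301, -0.1184, 0.0336]
orientation: [-3.141, 0.0, 0.123]
wrist_force: [0.3, -2.0, 0.2]
finger_gap: 0.0001
finger_force: 0.4
t 9.88 z 0.0336 yaw 0.1228 TCP in reader [-0.0426 -0.0612 -0.0014] F [ 0.3 -2.   0.2]
time_s: 10.12
ee_pos: [0.6299, -0.1164, 0.0336]
orientation: [-3.141, 0.0, 0.123]
wrist_force: [-0.1, -1.5, 0.9]
finger_gap: 0.0006
finger_force: 0.4
t 10.12 z 0.0336 yaw 0.1229 TCP in reader [-0.0426 -0.0592 -0.0013] F [-0.1 -1.5  0.9]
```

```bash
python3 -m crank '[{"travel":[0,-0.2,0],"twist":0,"fingers":0},{"travel":[0,0,0],"twist":0,"fingers":0}]'; python3 st.py;python3 -m crank '[{"travel":[0,-0.15,0],"twist":0,"fingers":0},{"travel":[0,0,0],"twist":0,"fingers":0}]'; python3 st.py
```

```text
time_s: 10.38
ee_pos: [0.6296, -0.1144, 0.0336]
orientation: [-3.141, 0.0, 0.123]
wrist_force: [0.3, 0.1, 0.2]
finger_gap: 0.0006
finger_force: 0.3
t 10.38 z 0.0336 yaw 0.123 TCP in reader [-0.0425 -0.0571 -0.0012] F [0.3 0.1 0.2]
time_s: 10.62
ee_pos: [0.6295, -0.1129, 0.0336]
orientation: [-3.141, 0.0, 0.123]
wrist_force: [-0.2, -0.8, -0.4]
finger_gap: 0.0002
finger_force: 0.2
t 10.62 z 0.0336 yaw 0.1229 TCP in reader [-0.0425 -0.0557 -0.0013] F [-0.2 -0.8 -0.4]
```

```bash
python3 -m crank '[{"travel":[0,-0.2,0],"twist":0,"fingers":0},{"travel":[0,0,0],"twist":0,"fingers":0}]'; python3 st.py;python3 -m crank '[{"travel":[0,-0.2,0],"twist":0,"fingers":0},{"travel":[0,0,0],"twist":0,"fingers":0}]'; python3 st.py
python3 - <<'E'
from fit import *
R=np.load("R.npy");v=[r.camera(n) for n in("side","scene")]
g=W(R,np.array([[-.037,.04,0]]))[0][:2].tolist()+[R[2]]
k,e=fit(v[:1],"rack",g);print(rel(R,k).round(4),e)
cv2.imwrite("pics/g.png",np.hstack([cv2.resize(v[0]["frame"][170:260,160:290],(390,270),interpolation=2),cv2.resize(v[1]["frame"][200:310,150:310],(393,270),interpolation=2)]))
E
```

```text
time_s: 10.88
ee_pos: [0.6299, -0.1123, 0.0342]
orientation: [3.139, -0.002, 0.123]
wrist_force: [1.2, -7.1, -1.0]
finger_gap: 0.0005
finger_force: 3.4
t 10.88 z 0.0342 yaw 0.1226 TCP in reader [-0.042  -0.0551 -0.0016] F [ 1.2 -7.1 -1. ]
time_s: 11.12
ee_pos: [0.6301, -0.1121, 0.0347]
orientation: [3.136, -0.003, 0.122]
wrist_force: [3.1, -14.9, 0.5]
finger_gap: 0.0002
finger_force: 7.3
t 11.12 z 0.0347 yaw 0.1222 TCP in reader [-0.0418 -0.0549 -0.002 ] F [  3.1 -14.9   0.5]
[-0.034   0.0149  0.0092] [0.219]
```

View pics/g.png

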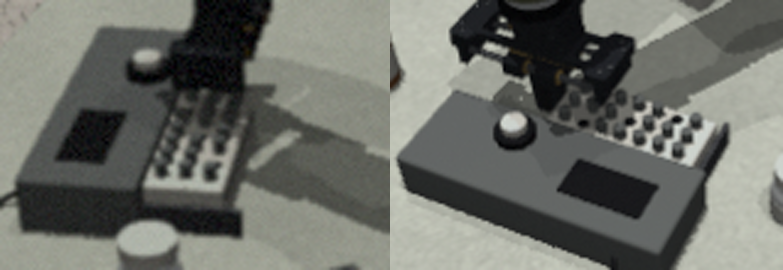

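The force jumped to 15 N without motion, so the rack's end is hard against the fence, and both crops show the rack at the fence. I'll retreat and re-press the long side with the open fingers.

```bash
python3 -m crank '[{"travel":[0,1,0],"twist":0,"fingers":0},{"travel":[0,1.5,0],"twist":0,"fingers":0},{"travel":[0,0,-5],"twist":0,"fingers":0},{"travel":[0,0,-5],"twist":0,"fingers":0},{"travel":[-4.5,-2,0],"twist":0,"fingers":8.8},{"travel":[-4.5,-4,0],"twist":0,"fingers":8.8},{"travel":[0,-6,0],"twist":0,"fingers":8.8},{"travel":[0,0,0],"twist":0,"fingers":8.8},{"travel":[0,0,0],"twist":0,"fingers":8.8}]'; python3 st.py
python3 - <<'E'
from fit import *
R=np.load("R.npy");v=[r.camera(n) for n in("side","scene")]
g=W(R,np.array([[-.037,.045,0]]))[0][:2].tolist()+[R[2]]
for p in v:
    k,e=fit([p],"rack",g);print(rel(R,k).round(4),e)
E
```

```text
time_s: 12.4
ee_pos: [0.5285, -0.0265, 0.1338]
orientation: [3.141, -0.0, 0.123]
wrist_force: [-0.4, -0.3, 0.2]
finger_gap: 0.0483
finger_force: 0.0
t 12.4 z 0.1338 yaw 0.1229 TCP in reader [-0.132   0.0426 -0.0013] F [-0.4 -0.3  0.2]
[-0.0324  0.0148  0.0161] [0.237]
[-0.054   0.0376 -0.1453] [0.4]
```

```bash
python3 -m crank '[{"travel":[0,0,0],"twist":0,"fingers":8.8},{"travel":[0,0,5],"twist":0,"fingers":8.8},{"travel":[0,0,5],"twist":0,"fingers":8.8},{"travel":[1.2,0,0],"twist":0,"fingers":8.8},{"travel":[1.2,0,0],"twist":0,"fingers":8.8},{"travel":[1,0,0],"twist":0,"fingers":8.8},{"travel":[0.5,0,0],"twist":0,"fingers":8.8},{"travel":[0.4,0,0],"twist":0,"fingers":8.8},{"travel":[0,0,0],"twist":0,"fingers":8.8}]'; python3 st.py;python3 -m crank '[{"travel":[0.3,0,0],"twist":0,"fingers":8.8},{"travel":[0.2,0,0],"twist":0,"fingers":8.8},{"travel":[0,0,0],"twist":0,"fingers":8.8}]'; python3 st.py
```

```text
time_s: 13.72
ee_pos: [0.5709, -0.0206, 0.0339]
orientation: [3.142, -0.0, 0.123]
wrist_force: [-0.6, 0.3, 0.2]
finger_gap: 0.0881
finger_force: 0.0
t 13.72 z 0.0339 yaw 0.1229 TCP in reader [-0.0892  0.0432 -0.0013] F [-0.6  0.3  0.2]
time_s: 14.1
ee_pos: [0.5758, -0.02, 0.0337]
orientation: [-3.142, 0.0, 0.123]
wrist_force: [-0.6, -1.0, -0.1]
finger_gap: 0.0883
finger_force: 0.0
t 14.1 z 0.0337 yaw 0.1228 TCP in reader [-0.0843  0.0431 -0.0014] F [-0.6 -1.  -0.1]
```

```bash
python3 -m crank '[{"travel":[0.2,0,0],"twist":0,"fingers":8.8},{"travel":[0,0,0],"twist":0,"fingers":8.8}]'; python3 st.py;python3 -m crank '[{"travel":[0.2,0,0],"twist":0,"fingers":8.8},{"travel":[0,0,0],"twist":0,"fingers":8.8}]'; python3 st.py
```

```text
time_s: 14.35
ee_pos: [0.5771, -0.0198, 0.0337]
orientation: [-3.141, 0.002, 0.122]
wrist_force: [-4.2, -0.6, 2.9]
finger_gap: 0.0881
finger_force: 2.5
t 14.35 z 0.0337 yaw 0.1224 TCP in reader [-0.083   0.0432 -0.0018] F [-4.2 -0.6  2.9]
time_s: 14.6
ee_pos: [0.5773, -0.0198, 0.0336]
orientation: [-3.141, 0.007, 0.122]
wrist_force: [-18.1, -1.9, 10.8]
finger_gap: 0.0879
finger_force: 8.7
t 14.6 z 0.0336 yaw 0.1218 TCP in reader [-0.0828  0.0432 -0.0023] F [-18.1  -1.9  10.8]
```

It is firmly seated at the same x as before. I'll retreat and verify from the wrist camera.

```bash
python3 -m crank '[{"travel":[-0.5,0,0],"twist":0,"fingers":8.8},{"travel":[-2,0,0],"twist":0,"fingers":8.8},{"travel":[-1,0,-5],"twist":0,"fingers":0},{"travel":[-2,0,-5],"twist":0,"fingers":0},{"travel":[-5,0,-2.5],"twist":0,"fingers":0},{"travel":[-1,0,-3.5],"twist":0,"fingers":0},{"travel":[0,0,0],"twist":0,"fingers":0},{"travel":[0,0,0],"twist":0,"fingers":0}]'; python3 st.py
python3 - <<'E'
from fit import *
R=np.load("R.npy");p=r.camera("wrist");f=p["frame"]
for P in M["reader"]+[M["rack"][0]+[-.036,.045,0]]: cv2.polylines(f,[np.int32(cv2.convexHull(np.float32(proj(p,W(R,P)))))],True,(0,0,255),1)
cv2.imwrite("pics/i.png",f)
E
```

```text
time_s: 15.6
ee_pos: [0.4657, -0.0335, 0.1931]
orientation: [-3.141, 0.0, 0.123]
wrist_force: [-0.1, -0.7, 0.1]
finger_gap: 0.03
finger_force: 0.0
t 15.6 z 0.1931 yaw 0.1229 TCP in reader [-0.1952  0.0434 -0.0012] F [-0.1 -0.7  0.1]
```

View pics/i.png

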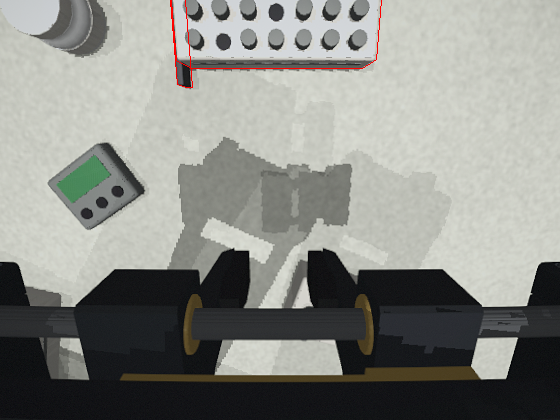

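The rack is flush to the fence and parallel, and it matches the seated model box (cols 182-380, row 66). Next I go near the key and measure it with the wrist camera.

```bash
python3 -m crank '[{"travel":[5,3.1,0],"twist":0,"fingers":0},{"travel":[5,3.1,0],"twist":0,"fingers":0},{"travel":[5,3.1,0],"twist":0,"fingers":0},{"travel":[0,0,0],"twist":0,"fingers":0}]'; python3 st.py
python3 - <<'E'
from fit import *
R=np.load("R.npy")
for n in("wrist","side","scene"):
    p=r.camera(n)
    for f in r.landmark_of(p,"scan_key_top"):
        uv=np.array(f["position"])*[560,420];X=atz(p,uv,.077);print(n,round(f["conf"],2),uv.round(),rel(R,[X[0],X[1],0])[:2].round(4))
    if n=="wrist":
        f=p["frame"]
        for P in M["reader"]+[M["rack"][0]+[-.036,.045,0]]: cv2.polylines(f,[np.int32(cv2.convexHull(np.float32(proj(p,W(R,P)))))],True,(0,0,255),1)
        cv2.imwrite("pics/j.png",f)
E
```

```text
time_s: 16.15
ee_pos: [0.6277, -0.1089, 0.1899]
orientation: [-3.14, 0.003, 0.122]
wrist_force: [-0.5, -0.3, 0.2]
finger_gap: 0.0003
finger_force: 0.0
t 16.15 z 0.1899 yaw 0.122 TCP in reader [-0.0438 -0.0514 -0.0022] F [-0.5 -0.3  0.2]
wrist 0.67 [279. 117.] [ 0.0318 -0.0512]
side 0.49 [210. 187.] [ 0.0333 -0.0611]
scene 0.44 [201. 246.] [ 0.0248 -0.0497]
```

View pics/j.png

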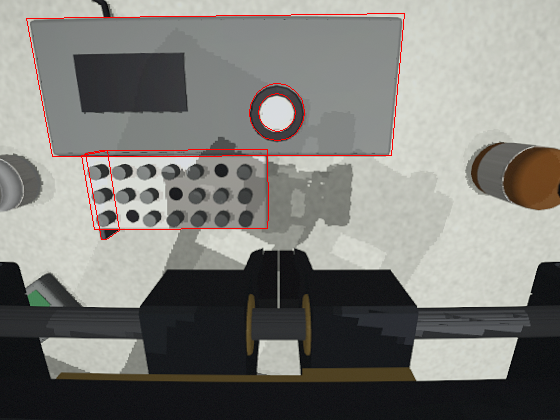

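The model overlays the key (276,112), the reader and the seated rack within 1-2 px. Going above the key.

```bash
python3 -m crank '[{"travel":[4,-0.1,0],"twist":0,"fingers":0},{"travel":[3.9,0,0],"twist":0,"fingers":0},{"travel":[0,0,4.8],"twist":0,"fingers":0},{"travel":[0,0,4.4],"twist":0,"fingers":0},{"travel":[0,0,0],"twist":0,"fingers":0}]'; python3 st.py; python3 -m crank '[{"travel":[0,0,0.5],"twist":0,"fingers":0},{"travel":[0,0,0.3],"twist":0,"fingers":0},{"travel":[0,0,0.3],"twist":0,"fingers":0},{"travel":[0,0,0.2],"twist":0,"fingers":0},{"travel":[0,0,0.1],"twist":0,"fingers":0},{"travel":[0,0,0],"twist":0,"fingers":0}]'; python3 st.py
```

```text
time_s: 17.08
ee_pos: [0.7024, -0.0961, 0.099]
orientation: [-3.139, 0.006, 0.123]
wrist_force: [0.6, 0.5, 0.6]
finger_gap: 0.0007
finger_force: 0.0
t 17.07 z 0.099 yaw 0.1231 TCP in reader [ 0.0319 -0.0481 -0.0011] F [0.6 0.5 0.6]
time_s: 17.82
ee_pos: [0.7042, -0.0969, 0.088]
orientation: [3.141, -0.0, 0.123]
wrist_force: [-0.7, 0.5, 1.7]
finger_gap: 0.0008
finger_force: 0.8
t 17.82 z 0.088 yaw 0.1228 TCP in reader [ 0.0336 -0.0491 -0.0014] F [-0.7  0.5  1.7]
```

```bash
python3 -m crank '[{"travel":[0,0,0.3],"twist":0,"fingers":0},{"travel":[0,0,0.2],"twist":0,"fingers":0},{"travel":[0,0,0.1],"twist":0,"fingers":0},{"travel":[0,0,0],"twist":0,"fingers":0}]'; python3 st.py; python3 -m crank '[{"travel":[0,0,0.1],"twist":0,"fingers":0},{"travel":[0,0,0],"twist":0,"fingers":0}]'; python3 st.py
```

```text
time_s: 18.32
ee_pos: [0.7043, -0.0969, 0.0825]
orientation: [3.141, -0.001, 0.123]
wrist_force: [-2.8, 0.8, 6.4]
finger_gap: 0.0004
finger_force: 3.3
t 18.32 z 0.0825 yaw 0.1228 TCP in reader [ 0.0337 -0.0491 -0.0013] F [-2.8  0.8  6.4]
time_s: 18.58
ee_pos: [0.7044, -0.097, 0.0824]
orientation: [3.141, -0.001, 0.123]
wrist_force: [-6.0, 0.7, 11.4]
finger_gap: 0.0003
finger_force: 5.9
t 18.57 z 0.0824 yaw 0.1229 TCP in reader [ 0.0338 -0.0491 -0.0013] F [-6.   0.7 11.4]
```

The key has bottomed out: 11 N and no further travel. I'll lift straight up and check.

```bash
python3 -m crank '[{"travel":[0,0,0],"twist":0,"fingers":0},{"travel":[0,0,-1],"twist":0,"fingers":0},{"travel":[0,0,-3],"twist":0,"fingers":0},{"travel":[0,0,-6],"twist":0,"fingers":0},{"travel":[-5,0,-1],"twist":0,"fingers":0},{"travel":[-5,0,0],"twist":0,"fingers":0},{"travel":[0,0,0],"twist":0,"fingers":0},{"travel":[0,0,0],"twist":0,"fingers":0}]'; python3 st.py
python3 - <<'E'
from fit import *
R=np.load("R.npy");p=r.camera("wrist");f=p["frame"]
for P in M["reader"]+[M["rack"][0]+[-.036,.045,0]]: cv2.polylines(f,[np.int32(cv2.convexHull(np.float32(proj(p,W(R,P)))))],True,(0,0,255),1)
cv2.imwrite("pics/k.png",f)
E
```

```text
time_s: 19.58
ee_pos: [0.6057, -0.1093, 0.1912]
orientation: [3.141, -0.001, 0.123]
wrist_force: [0.4, 0.0, 0.5]
finger_gap: 0.0005
finger_force: 0.0
t 19.57 z 0.1912 yaw 0.1227 TCP in reader [-0.0657 -0.0492 -0.0015] F [0.4 0.  0.5]
```

View pics/k.png

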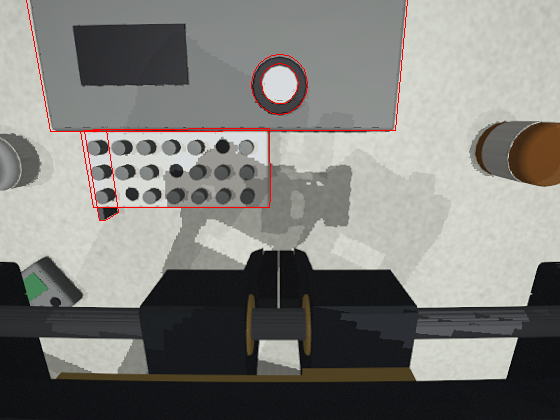

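The rack is still seated in the corner, the key (279,85) is up, the bystanders look undisturbed and the arm is clear.

```bash
python3 -c "
from rig import r
print(r.sign_off())"
```

```text
the job is handed in; nothing more can be done
None
```

I pushed the rack flush into the reader's corner, pressed the key fully down and let it come back up, and handed the job in at about 20 s; sign-off gave no verdict, but the last wrist picture showed the rack seated, the key up and the arm clear.

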